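# Close the crock, then take off its outer cover alone

### The arm

A 7-joint arm with a two-finger parallel gripper is mounted at the origin on a cart in front of the work surface, level with it; the furniture and walls round the work are solid. World frame = base frame: x ahead of the robot, y to its left, z up, the work surface at z = 0. Lengths are in m, angles in rad, forces in N, time in s.
With the tool pointing down it reaches from about 0.4 to 0.85 m from the base axis. Payload 10.4 kg.
Tool frame: the origin (TCP) lies on the centre line of the jaws, within the pads' length; the fingertips stand r.tip_extent ahead of it and the grasp point (between the pads) lies 3 mm ahead of it (r.tip_extent is the distance from the TCP to the fingertips, in m); z points along the fingers, y is the direction in which the jaws open and shut (so a half turn about z gives the same grasp; the last joint's range is limited). The gripper opens to 87 mm and grips with 3 to 60 N. Pads are 19 mm wide; open, the fingers measure 117 mm over their backs; the gripper's body (75 mm by 190 mm) begins 51 mm behind the grasp point.
Start: joints at [-1.339, 0.332, -0.065, 1.46, 0.022, 1.35, -0.088], TCP at [0.158, 0.605, 0.221] pointing down, gripper open.
Joint ranges: [-2.6, 2.6], [-0.5, 2.12], [-1.47, 1.34], [0.16, 2.42], [-1.27, 4.41], [0.06, 2.06], [-2.6, 2.6]. Speed limits (rad/s): [2.22, 2.22, 2.79, 2.79, 3.14, 3.14, 3.14].

### API

Orientations are given as a unit quaternion [x, y, z, w].
In Python, from bench import r gives the robot as it stands. The module is installed in compiled form; this text tells all that it offers.
- The arm moves only by the shell command python3 -m jog 'ROWS' [FORCE]. ROWS is JSON, a list of rows, each a list of 5 numbers: the shift along the tool's x, y, z in cm, then the turn about the tool's z in rad, then the closure, from 0 (fully open) to 1 (shut). A call has exactly 10 rows; each row shifts and turns the pose as measured when the row begins, along the tool's axes as they then stand; what a row does not reach is not made up. A row lasts 1/10 s, in which the tool goes at most 50 mm and 8.59 degrees, less where a joint would pass 70% of its speed; a pose out of reach is approached as far as the arm can. A call with a gripper value outside its range is refused whole. The fingers move at their own pace and stop on an object; FORCE is the grip in N (left out, the last holds). Time passes only in rows, so rows that do not move let the fingers close, or fill a call up. It gives the time, the measured TCP pose, the force and the opening at its end, in the units of the state.
- r.read_state(): the state, without advancing time (a new reading comes with each control period).
- r.camera(name): name is "side" or "top" or "wrist"; returns a dict with "pixels" (420x560x3 uint8, red, green, blue), "fx", "fy", "cx", "cy" (pixels), "camera_from_world" (4x4, takes a point from world to camera coordinates). Camera axes: x right, y up, looking along -z (the intrinsics and any distortion apply to the point x, -y, -z); pixel columns grow to the right and rows downward; lengths in m; the calibration is good to about 2 mm. The wrist camera is an equidistant fisheye: a pixel r from the principal point sees the ray r / f radians off the axis. A picture is of the moment at which its call begins. There is no depth.
- r.close_job(): hands the job in, once; it reports no verdict.
The state is a dict: "time": time; "joint_positions": joint angles; "joint_vel": joint speeds; "joint_torque": joint torques, N m; "ee_pos": TCP position; "eef_rot": TCP orientation; "ft_force": force on the tool from outside, world axes, zero at the start; "torque": the same for the moment, N m; "width": finger opening in m.
Only numpy, scipy, OpenCV 4.12 (cv2) and the standard library are available. Lean on these libraries where they do the work, as an engineer would, in place of code of your own. Each camera call takes 0.05 s, during which the arm holds its last target. There are 200 camera calls.

### The job

Carry the two nested lids (a steel inner lid with a tall knob, and over it a loose wooden cover) together by the knob to the wide open crock, lower them without dropping until the inner lid is fully seated in the mouth, and let go. Then take the wooden cover by its collar and lift it alone straight up, leaving the inner lid seated, and finish while still holding the cover still and level above the crock, its skirt wholly higher than the knob, ready to be taken for washing. Leave the crock standing where it is and everything else alone.

Things in the scene. Friction and masses are not known exactly. Their poses are not given: they have to be found in the camera images.
- crock_rim (a point): Centre of the mouth of the wide open crock, level with its rim, 100 mm above the worktop. Loose terracotta pot, 0.9 kg, 108 mm across, mouth 94 mm, wall 7 mm, 100 mm high, z up. With the inner lid seated, its flange lies on the rim and its knob point is 45 mm above this point.
- inner_knob (a point): Centre of the free part of the steel inner lid's knob, z up along its axis; knob 22 mm across. It is 13 mm below the knob's top, 13 mm above the nested collar's top, 40 mm above the flange's top, 45 mm above the flange's underside (seat), 57 mm above the plug's underside. Lifted by the knob, the lid carries the cover lying on it.
- cover_collar (a point): Centre of the wooden cover's collar, half-way up, z up. Collar 46 mm across, 22 mm high, bore 27 mm, round the knob; it stands on a plate 126 mm across, 5 mm thick (top 11 mm below this point). The skirt's lower edge is 29 mm below this point. Nested, this point is 24 mm below the knob point. Weighs 0.16 kg; lifts off straight up, past the knob after 66 mm.
- crock: The wide crock itself: origin at the centre of its underside, z up.
- inner_lid: The steel inner lid, 0.17 to 0.35 kg: plug 87 mm across, 12 mm high, with a 4 mm chamfered foot; flange 110 mm across, 5 mm thick; tall knob. It starts on its plug on the worktop. Origin at the centre of the plug's underside, z up.
- cover: The wooden cover, loose on the inner lid: round plate with a skirt (4 mm thick, reaching 13 mm below the plate) and a collar on top. Origin at the centre of the skirt's lower edge, z up.
- small_crock: A bystander: narrow open terracotta crock, 80 mm across, mouth 68 mm, 85 mm high; the lids do not fit it. Origin under its centre.
- flat_tin: A bystander: flat food tin, 86 mm across, 40 mm high, origin under its centre.
- spice_jar: A bystander: spice jar, 42 mm across, 96 mm high, at the back; origin under its centre.
- tea_box: A bystander: low carton, 75x128x67 mm, at the back; origin under its centre.
- honey_jar: A bystander: jar with a lid, 68 mm across, 94 mm high, at the back left; origin under its centre.
Mind the look-alikes: they are no part of the job. Of the things that look like the cover, the larger one is meant.

How it is judged:
On the way, in this order (a step that is already met when the one before it is completed fails the run):
1. both lids, still nested, are carried together off the worktop (height (world z) of inner_knob above 0.085 m and z of cover_collar in the frame of inner_knob below -0.018 m and contact force between the fingers and inner_lid above 0.5 N), for 0.1 s.
2. the nested lids are seated on the wide crock and let go (z of inner_knob in the frame of crock_rim between 0.04 and 0.048 m and horizontal distance between inner_knob and crock_rim below 0.007 m and angle between inner_knob's own z axis and vertical below 0.07 rad and z of cover_collar in the frame of inner_knob below -0.018 m and contact force between the fingers and inner_lid below 0.1 N and linear speed of inner_lid below 0.02 m/s), for 0.2 s.
At the end, for the whole second after the job is handed in: Inner lid seated in the wide crock (knob within 7 mm of its axis, 3 mm of seated height, 0.07 rad); cover held by fingers alone, at rest, level within 0.25 rad, axis within 60 mm of the crock's, collar point 43 mm or more above the knob point; crock upright, within 40 mm of its start (z of inner_knob in the frame of crock_rim between 0.04 and 0.048 m and horizontal distance between inner_knob and crock_rim below 0.007 m and angle between inner_knob's own z axis and vertical below 0.07 rad and z of cover_collar in the frame of inner_knob above 0.043 m and horizontal distance between cover_collar and crock_rim below 0.06 m and angle between cover_collar's own z axis and vertical below 0.25 rad and linear speed of each of cover, inner_lid below 0.02 m/s and contact force between the fingers and cover above 0.5 N and contact force between cover and inner_lid below 0.05 N and contact force between cover and crock below 0.05 N and contact force between each of the arm, the fingers and inner_lid below 0.1 N and angle between crock's own z axis and vertical below 0.05 rad and distance of crock from where it was at the start of the episode below 0.04 m); the arm keeps its last pose, push and grip.
It fails at once if the cover is parted from the inner lid (15 mm or more) while the inner lid is not seated on the wide crock: cover lifted too early, or inner lid pulled out with it (z of cover_collar in the frame of inner_knob above -0.009 m and not (z of inner_knob in the frame of crock_rim between 0.04 and 0.052 m and horizontal distance between inner_knob and crock_rim below 0.009 m and angle between inner_knob's own z axis and vertical below 0.07 rad)).
It fails at once if the inner lid is dropped (contact force between the fingers and inner_lid below 0.1 N and linear speed of inner_lid above 0.35 m/s).
It fails at once if the crock is pushed more than 40 mm or tipped (distance of crock from where it was at the start of the episode above 0.04 m or angle between crock's own z axis and vertical above 0.25 rad).
It fails at once if a bystander is moved more than 30 mm (distance of any of small_crock, flat_tin, spice_jar, tea_box, honey_jar from where it was at the start of the episode above 0.03 m).
It also fails if it takes over 48 s, if anything falls off the work surface, if the arm or the gripper's body presses on something with over 40 N, if the wrist force passes 120 N, or if a joint passes its speed limit or range.

## Working session

There is one attempt and no reset: what is moved stays moved. The work goes in short steps, Python scripts to look and compute and a shell command to move; the robot and the scene stay as the last step left them, time stands still between calls to the robot, and variables do not carry over. Pictures are saved under pics/ and viewed, about 8 in all and at most 12, crops included, and the job is handed in when it is done.

```bash
mkdir -p pics; cat > h.py <<'E'
from bench import r
import numpy as np, cv2
def shot(n,f=None):
    c=r.camera(n); im=c["pixels"][:,:,::-1].copy()
    if f: cv2.imwrite("pics/"+f,im)
    return c,im
def ray(c,u,v,wrist=False):
    x=(u-c["cx"])/c["fx"]; y=(v-c["cy"])/c["fy"]
    if wrist:
        t=np.hypot(x,y); s=np.sin(t)/t if t>1e-9 else 1; d=np.array([x*s,-y*s,-np.cos(t)])
    else: d=np.array([x,-y,-1.])
    M=np.linalg.inv(c["camera_from_world"]); return M[:3,3],M[:3,:3]@d
def onz(c,u,v,z,wrist=False):
    o,d=ray(c,u,v,wrist); return o+d*(z-o[2])/d[2]
def proj(c,p,wrist=False):
    q=(c["camera_from_world"]@np.append(p,1))[:3]; x,y,z=q[0],-q[1],-q[2]
    if wrist:
        rr=np.hypot(x,y); t=np.arctan2(rr,z); k=t/rr if rr>1e-9 else 1/z; return c["cx"]+c["fx"]*x*k,c["cy"]+c["fy"]*y*k
    return c["cx"]+c["fx"]*x/z,c["cy"]+c["fy"]*y/z
E
python3 - <<'E'
from h import *
c,a=shot("top","top0.png"); print(np.round(c["camera_from_world"],3),c["fx"],c["cx"],c["cy"])
c,b=shot("side","side0.png"); print(np.round(c["camera_from_world"],3),c["fx"])
c,w=shot("wrist"); print(np.round(c["camera_from_world"],3),c["fx"])
cv2.imwrite("pics/wrist0.png",w)
s=r.read_state(); print(s, r.tip_extent)
E
```

```text
[[-4.000e-03 -1.000e+00  1.900e-02  3.400e-02]
 [ 9.910e-01 -1.000e-03  1.330e-01 -5.780e-01]
 [-1.330e-01  1.900e-02  9.910e-01 -1.621e+00]
 [ 0.000e+00  0.000e+00  0.000e+00  1.000e+00]] 538.3182000410259 274.27174324416615 212.29994962191512
[[ 0.869 -0.495  0.004 -0.464]
 [ 0.253  0.451  0.856 -0.258]
 [-0.425 -0.743  0.517 -0.792]
 [ 0.     0.     0.     1.   ]] 407.6609693850034
[[ 0.251  0.968 -0.001 -0.625]
 [-0.936  0.243 -0.256  0.032]
 [-0.247  0.065  0.967 -0.388]
 [ 0.     0.     0.     1.   ]] 325.19226210127806
{'time': 0.15, 'joint_positions': array([-1.33861621,  0.33271499, -0.06467977,  1.46072045,  0.02157277,
        1.34989842, -0.08850288]), 'joint_vel': array([ 0.00024157, -0.00263443, -0.00093968, -0.00420734,  0.00091949,
        0.00208958,  0.00015448]), 'joint_torque': array([ 1.36718609e-03, -6.23632407e+01,  2.48736696e-02, -3.90146327e+01,
       -6.13242458e-02,  3.73175880e-02,  1.35456426e-04]), 'ee_pos': array([0.15745148, 0.60454959, 0.22015731]), 'eef_rot': array([ 1.27051548e-01,  9.91895977e-01, -5.20911382e-04, -5.44837272e-05]), 'ft_force': array([ 0.21922495,  0.08731417, -0.49804431]), 'torque': array([-0.05064959, -0.06672622, -0.04469308]), 'width': 0.08721145364192145} 0.022
```

View pics/top0.png

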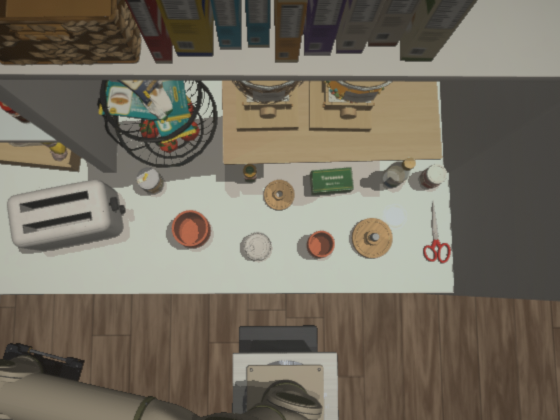

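View pics/side0.png

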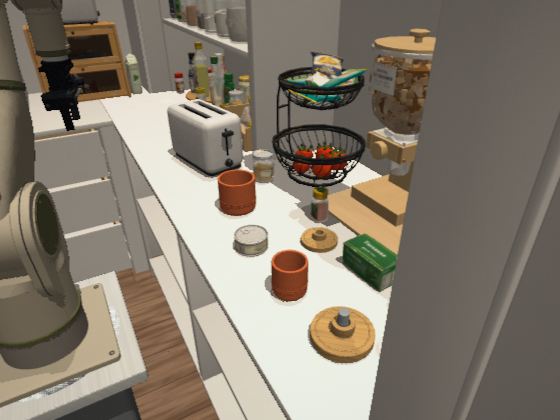

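The top view shows two lid-like items: the large wooden cover with a steel knob at (372,238) and a smaller wooden lid at (279,195). There are two crocks, a wide one at (191,230) and a small one at (320,244). By the description, the targets are the larger cover with the steel knob and the wide crock.

```bash
cat > m.py <<'E'
from h import *
c,im=shot("top"); hsv=cv2.cvtColor(im,cv2.COLOR_BGR2HSV)
def blob(u,v,R,lo,hi):
    m=np.zeros(im.shape[:2],np.uint8); cv2.circle(m,(u,v),R,255,-1)
    k=cv2.inRange(hsv,lo,hi)&m
    cs,_=cv2.findContours(k,cv2.RETR_EXTERNAL,cv2.CHAIN_APPROX_NONE)
    q=max(cs,key=cv2.contourArea); return cv2.fitEllipse(cv2.convexHull(q))
for n,u,v,R,lo,hi,z in [("cover",372,238,30,(8,70,60),(25,255,255),.02),("wide",191,230,28,(0,120,50),(10,255,255),.1),("small",320,244,22,(0,120,50),(10,255,255),.085),("lidsmall",279,195,22,(8,70,60),(25,255,255),.02)]:
    e=blob(u,v,R,lo,hi); p=onz(c,*e[0],z); h=np.linalg.norm(ray(c,*e[0])[1])
    print(n,np.round(e[0],1),np.round(e[1],1),np.round(p,4),"diam mm",np.round(np.array(e[1])/c["fx"]*(1.62-z)*1000))
print("knob",onz(c,374,237,.07))
big=np.hstack([cv2.resize(im[190:290,140:240],(390,390),interpolation=2),cv2.resize(im[190:290,320:420],(390,390),interpolation=2)])
cv2.imwrite("pics/crop1.png",big)
E
python3 m.py
```

```text
cover [371.6 237.6] [39.4 40.1] [ 0.501  -0.2705  0.02  ] diam mm [117. 119.]
wide [189.9 228. ] [35.3 36.2] [0.5237 0.2823 0.1   ] diam mm [100. 102.]
small [320.6 243.6] [25.3 25.6] [ 0.4777 -0.1044  0.085 ] diam mm [72. 73.]
lidsmall [278.7 194.3] [29.8 30.3] [0.6374 0.0179 0.02  ] diam mm [89. 90.]
knob [ 0.49843536 -0.26763376  0.07      ]
```

View pics/crop1.png

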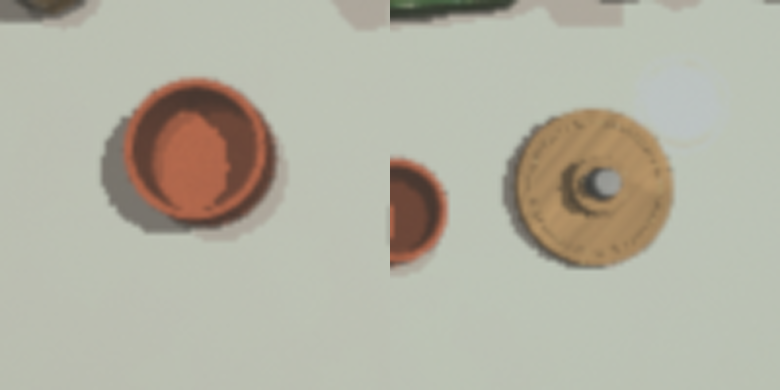

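The crops confirm the choice: the wide crock has a plain open mouth, and the large cover has the grey steel knob. The swing is at constant height, with tool x tangential.

```bash
python3 -m jog '[[-4.5,-0.3,0,0.075,0],[-4.5,-0.3,0,0.075,0],[-4.5,-0.3,0,0.075,0],[-4.5,-0.3,0,0.075,0],[-4.5,-0.3,0,0.075,0],[-4.5,-0.3,0,0.075,0],[-4.5,-0.3,0,0.075,0],[-4.5,-0.3,0,0.075,0],[-4.5,-0.3,0,0.075,0],[-4.5,-0.3,0,0.075,0]]' 20
```

```text
time: 1.2
ee_pos: [0.5089, 0.3286, 0.2164]
eef_rot: [0.487, 0.873, -0.002, -0.002]
ft_force: [-0.0, 0.5, -0.4]
width: 0.087
```

```bash
python3 - <<'E'
from h import *
c,im=shot("wrist","w1.png"); print(np.linalg.inv(c["camera_from_world"])[:3,3],proj(c,[.5237,.2823,.1],True))
E
python3 -m jog '[[-4.5,-0.3,0,0.08,0],[-4.5,-0.3,0,0.08,0],[-4.5,-0.3,0,0.08,0],[-4.5,-0.3,0,0.08,0],[-4.5,-0.3,0,0.08,0],[-4.5,-0.3,0,0.08,0],[-4.5,-0.3,0,0.08,0],[-4.5,-0.3,0,0.08,0],[-4.5,-0.3,0,0.08,0],[-4.5,-0.3,0,0.08,0]]'
```

```text
[0.47378668 0.3888727  0.37931266] (np.float64(267.4487222432269), np.float64(254.55328581626168))
time: 2.25
ee_pos: [0.5558, -0.1208, 0.2167]
eef_rot: [0.8, 0.6, -0.003, 0.001]
ft_force: [0.5, 0.1, 0.2]
width: 0.0872
```

View pics/w1.png

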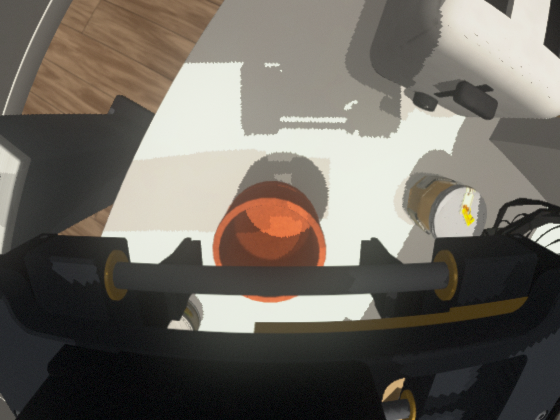

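In the wrist view the wide crock's rim spans columns 214–326, so its centre is at about (270,247). The prediction was (267,254), so they agree. Next I go above the lids.

```bash
python3 -m jog '[[-4.5,-0.3,0,0.08,0],[-4.5,-0.6,0,0.08,0],[-4.5,-0.6,0,0.08,0],[-4,-0.6,0,0.08,0],[0,0,2,0,0],[0,0,2,0,0],[0,0,2,0,0],[0,0,0,0,0],[0,0,0,0,0],[0,0,0,0,0]]'
python3 - <<'E'
from h import *
c,im=shot("wrist","w2.png")
for p in [[.5,-.269,.07],[.5,-.269,.022],r.read_state()["ee_pos"]]: print(proj(c,p,True))
E
```

```text
time: 3.25
ee_pos: [0.4601, -0.2857, 0.1582]
eef_rot: [0.892, 0.453, -0.002, 0.003]
ft_force: [0.2, -0.4, -0.5]
width: 0.087
(np.float64(308.75161637025025), np.float64(167.9610157058952))
(np.float64(304.1759858700726), np.float64(160.83285328455884))
(np.float64(280.622669052745), np.float64(258.4651725322289))
```

View pics/w2.png

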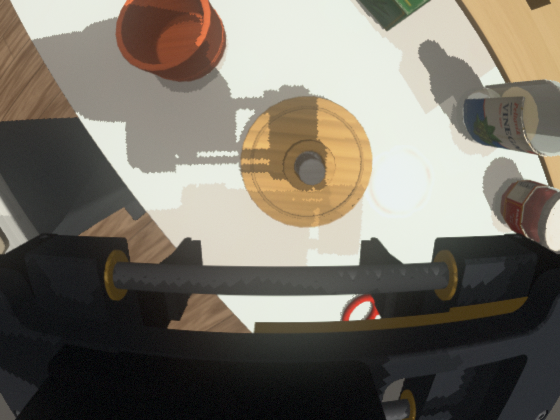

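The lids are centred with the plate at (307,162) and the knob top at about (313,171). That's within a few pixels of the prediction.

```bash
python3 - <<'E'
from h import *
c,im=shot("wrist")
hsv=cv2.cvtColor(im,cv2.COLOR_BGR2HSV)
m=np.zeros(im.shape[:2],np.uint8); cv2.circle(m,(307,162),72,255,-1)
k=cv2.inRange(hsv,(8,90,40),(25,255,255))&m
q=max(cv2.findContours(k,0,1)[0],key=cv2.contourArea); e=cv2.fitEllipse(cv2.convexHull(q)); print("plate",e,onz(c,*e[0],.02,True))
m2=np.zeros_like(m); cv2.circle(m2,(311,168),22,255,-1)
k=cv2.inRange(hsv,(0,0,0),(179,70,255))&m2
q=max(cv2.findContours(k,0,1)[0],key=cv2.contourArea); print("knob",cv2.boundingRect(q),cv2.minEnclosingCircle(q),onz(c,*cv2.minEnclosingCircle(q)[0],.06,True))
s=r.read_state(); from scipy.spatial.transform import Rotation as R
T=R.from_quat(s["eef_rot"]).as_matrix(); print(T.round(3),s["ee_pos"])
for p in [onz(c,*e[0],.02,True),onz(c,*cv2.minEnclosingCircle(q)[0],.06,True)]: p[2]=.0685; print(T.T@(p-s["ee_pos"])*100)
E
```

```text
plate ((305.53509521484375, 161.47427368164062), (129.569091796875, 130.99888610839844), 78.59698486328125) [ 0.50096761 -0.27066477  0.02      ]
knob (294, 151, 31, 34) ((310.2213134765625, 167.30328369140625), 17.119060516357422) [ 0.50147528 -0.27106327  0.06      ]
[[ 0.59   0.807 -0.   ]
 [ 0.807 -0.59  -0.007]
 [-0.006  0.004 -1.   ]] [ 0.46030921 -0.2858795   0.15845032]
[3.68032629 2.35139605 8.98235317]
[3.67811179 2.41589745 8.9826051 ]
```

```bash
python3 -m jog '[[3.7,2.4,0,0,0],[0,0,2.5,0,0],[0,0,2,0,0],[0,0,2,0,0],[0,0,1,0,0],[0,0,0,0,0],[0,0,0,0,0],[0,0,0,0,0],[0,0,0,0,0],[0,0,0,0,0]]'
```

```text
time: 4.35
ee_pos: [0.509, -0.2711, 0.0892]
eef_rot: [0.891, 0.454, 0.003, 0.007]
ft_force: [-0.5, -0.3, 0.2]
width: 0.0867
```

```bash
python3 -m jog '[[-0.45,-0.7,0,0,0],[0,0,0.9,0,0],[0,0,0.7,0,0],[0,0,0,0,0],[0,0,0,0,0],[0,0,0,0,0],[0,0,0,0,0],[0,0,0,0,0],[0,0,0,0,0],[0,0,0,0,0]]'
```

```text
time: 5.35
ee_pos: [0.5004, -0.2709, 0.0722]
eef_rot: [0.891, 0.454, 0.004, 0.007]
ft_force: [-0.1, -0.2, -0.1]
width: 0.0872
```

```bash
python3 -m jog '[[0,0,0.35,0,0],[0,0,0,0,0.4],[0,0,0,0,0.8],[0,0,0,0,1],[0,0,0,0,1],[0,0,0,0,1],[0,0,0,0,1],[0,0,0,0,1],[0,0,0,0,1],[0,0,0,0,1]]' 35
```

```text
time: 6.35
ee_pos: [0.5005, -0.2709, 0.0685]
eef_rot: [0.891, 0.454, 0.004, 0.007]
ft_force: [-0.1, 0.5, 0.4]
width: 0.0233
```

```bash
python3 -m jog '[[0,0,-0.5,0,1],[0,0,-1,0,1],[0,0,-2,0,1],[0,0,-2.5,0,1],[0,0,-2.5,0,1],[0,0,-2.5,0,1],[0,0,-2.5,0,1],[0,0,-1,0,1],[0,0,0,0,1],[0,0,0,0,1]]'
python3 - <<'E'
from h import *
s=r.read_state(); print(s["ft_force"],s["eef_rot"],s["width"])
c,im=shot("side"); cv2.imwrite("pics/s2.png",cv2.resize(im[120:400,200:480],(560,560)))
E
```

```text
time: 7.35
ee_pos: [0.4976, -0.2703, 0.2237]
eef_rot: [0.892, 0.453, 0.004, 0.008]
ft_force: [-0.4, -0.1, -0.1]
width: 0.0004
[-0.38065943 -0.08987373 -0.12575102] [0.89154046 0.45284921 0.00447262 0.00794953] 0.0004428188013104945
```

View pics/s2.png

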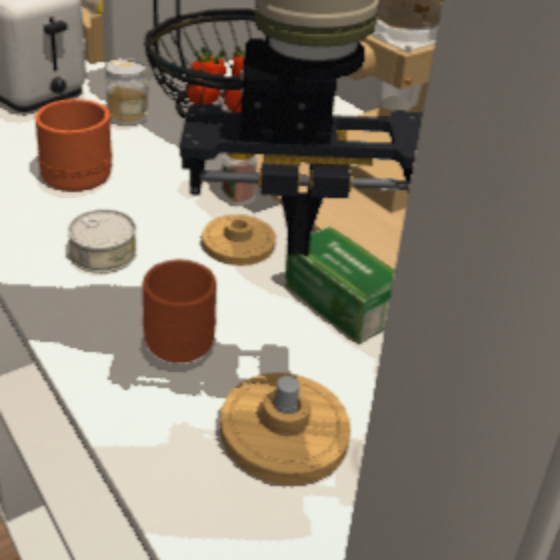

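The side view shows the gripper closed on nothing and the lids still nested at (287,410) in the crop. The fingers were slow and I lifted before they had finished closing, so I repeat with longer waits.

```bash
python3 -m jog '[[0,0,0,0,0.4],[0.1,0.3,0,0,0.4],[0,0,2.5,0,0.4],[0,0,2.5,0,0.4],[0,0,2.5,0,0.4],[0,0,2,0,0.4],[0,0,1.5,0,0.4],[0,0,0,0,0.4],[0,0,0,0,0.4],[0,0,0,0,0.4]]'
```

```text
time: 8.4
ee_pos: [0.5007, -0.2717, 0.1041]
eef_rot: [0.892, 0.453, 0.001, 0.005]
ft_force: [0.3, -0.3, -0.4]
width: 0.0522
```

```bash
python3 -m jog '[[0,0,1.5,0,0.4],[0,0,1,0,0.4],[0,0,0.7,0,0.4],[0,0,0.25,0,0.4],[0,0,0,0,1],[0,0,0,0,1],[0,0,0,0,1],[0,0,0,0,1],[0,0,0,0,1],[0,0,0,0,1]]' 35
```

```text
time: 9.4
ee_pos: [0.5017, -0.272, 0.0689]
eef_rot: [0.892, 0.453, 0.002, 0.006]
ft_force: [-0.3, 0.5, -0.4]
width: 0.0123
```

```bash
python3 - <<'E'
from h import *
print(r.read_state()["width"])
c,a=shot("wrist"); p=r.read_state()["ee_pos"]; print("tcp px",proj(c,p,True), "tip",proj(c,p-[0,0,.022],True))
c,b=shot("side"); print("side tcp",proj(c,p),"tip",proj(c,p-[0,0,.022]))
cv2.imwrite("pics/x3.png",np.hstack([cv2.resize(a[60:340,140:420],(400,400)),cv2.resize(b[220:390,260:430],(400,400))]))
E
```

```text
0.012288651122762544
tcp px (np.float64(281.1069396576046), np.float64(258.4085480329054)) tip (np.float64(280.62890619792205), np.float64(243.94080017470262))
side tcp (np.float64(345.02386691405195), np.float64(311.03353484628485)) tip (np.float64(344.1461143116955), np.float64(319.38360945715226))
```

View pics/x3.png

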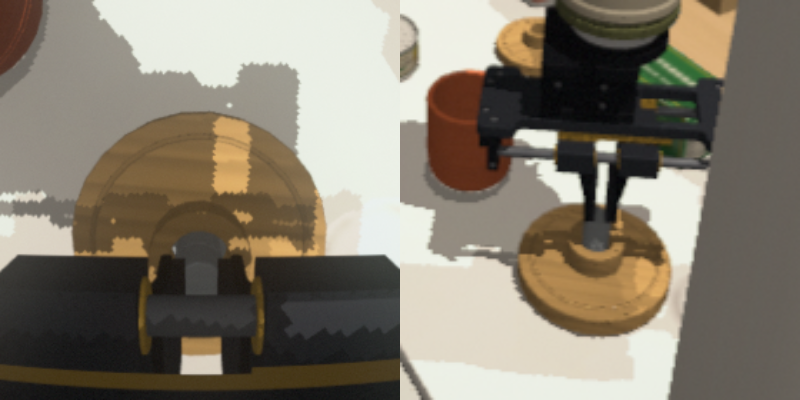

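```bash
python3 - <<'E'
from h import *
p=r.read_state()["ee_pos"]; c,b=shot("side"); a=cv2.imread("pics/side0.png")
k=np.array([.501,-.2705,0])
out=[]
for i,im in enumerate((a,b)):
    z=cv2.resize(im[270:360,305:385],None,fx=5,fy=5,interpolation=cv2.INTER_NEAREST)
    for q,col in (([k+[0,0,h] for h in (.022,.044,.07)],(255,0,0)),([p,p-[0,0,.022]],(0,255,0))):
        for x in q:
            u,v=proj(c,x); cv2.circle(z,(int((u-305)*5),int((v-270)*5)),3,col,-1)
    out.append(z)
cv2.imwrite("pics/x4.png",np.hstack(out))
E
```

```text
(no output)
```

View pics/x4.png

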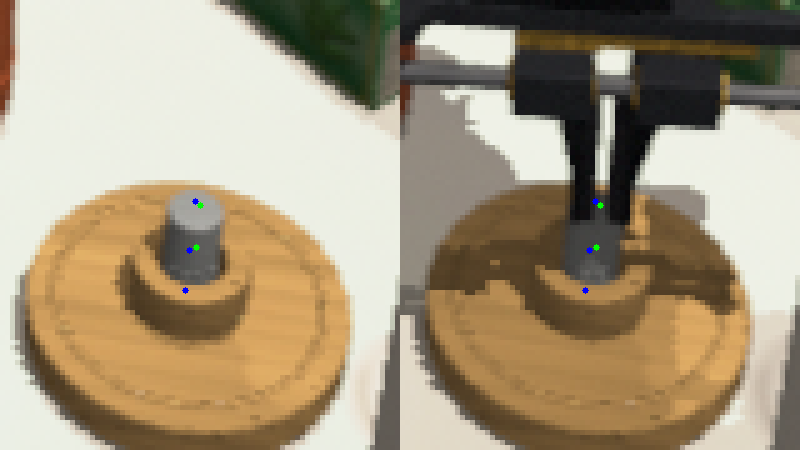

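```bash
python3 - <<'E'
from h import *
c=r.camera("side"); p=np.array([.4976,-.2703,.2237])
for h in (0,.01,.022): print(h,proj(c,p-[0,0,h]))
s=r.read_state(); print(s["width"],s["joint_positions"],s["ee_pos"])
E
```

```text
0 (np.float64(349.13083524480817), np.float64(244.6320173333205))
0.01 (np.float64(348.651183927818), np.float64(249.39927110756742))
0.022 (np.float64(348.0849844291957), np.float64(255.02672713900608))
0.0020631416312045627 [-0.16595432  0.40656576  0.70513233  1.81956517 -0.30208398  1.01347907
  0.02691737] [ 0.50208511 -0.27233107  0.06876684]
```

Both side views put the fingertips about at the TCP, roughly 20 mm higher than tip_extent implies, and the jaws shut over the knob's top without contact. I open and check the tip height again before going lower.

```bash
python3 -m jog '[[0,0,-0.2,0,0.4],[0,0,0,0,0.4],[0,0,0,0,0.4],[0,0,0,0,0.4],[0,0,0,0,0.4],[0,0,0,0,0.4],[0,0,0,0,0.4],[0,0,0,0,0.4],[0,0,0,0,0.4],[0,0,0,0,0.4]]'
python3 - <<'E'
from h import *
p=r.read_state()["ee_pos"]; c,b=shot("side")
z=cv2.resize(b[250:350,300:390],None,fx=6,fy=6,interpolation=cv2.INTER_NEAREST)
from scipy.spatial.transform import Rotation as R
T=R.from_quat(r.read_state()["eef_rot"]).as_matrix(); w=r.read_state()["width"]/2
for sgn in (-1,1):
  for h in (0,.022):
    u,v=proj(c,p+T@[0,sgn*w,h]); cv2.circle(z,(int((u-300)*6),int((v-250)*6)),3,(0,255,0),-1)
cv2.imwrite("pics/x5.png",z)
E
```

```text
time: 10.6
ee_pos: [0.5024, -0.2726, 0.0708]
eef_rot: [0.892, 0.453, 0.002, 0.007]
ft_force: [-0.0, -0.3, 0.8]
width: 0.0523
```

View pics/x5.png

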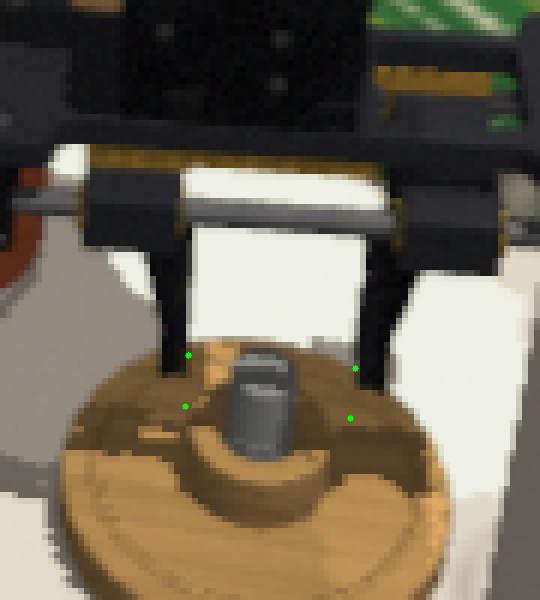

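The tips, at (175,375) and (372,388), are only about 2 mm below the TCP instead of 22 mm. The knob stands untouched between the jaws, so I lower about 21 mm in steps and watch the force.

```bash
python3 -m jog '[[0.1,-0.2,0.5,0,0.4],[0,0,0.5,0,0.4],[0,0,0.4,0,0.4],[0,0,0.3,0,0.4],[0,0,0.2,0,0.4],[0,0,0,0,0.4],[0,0,0,0,0.4],[0,0,0,0,1],[0,0,0,0,1],[0,0,0,0,1]]'
```

```text
time: 11.65
ee_pos: [0.5014, -0.2706, 0.0498]
eef_rot: [0.892, 0.453, 0.002, 0.007]
ft_force: [-0.0, -0.4, 0.1]
width: 0.0359
```

```bash
python3 -m jog '[[0,0,0,0,1],[0,0,0,0,1],[0,0,0,0,1],[0,0,0,0,1],[0,0,0,0,1],[0,0,-0.3,0,1],[0,0,-0.7,0,1],[0,0,-1,0,1],[0,0,0,0,1],[0,0,0,0,1]]' 35
```

```text
time: 12.65
ee_pos: [0.5002, -0.2698, 0.0708]
eef_rot: [0.892, 0.453, 0.001, 0.006]
ft_force: [0.0, -0.9, -5.4]
width: 0.0211
```

Grip confirmed: width 21 mm and a 5.4 N load. Now I lift and swing back.

```bash
python3 -m jog '[[0,0,-1,0,1],[0,0,-1.5,0,1],[0,0,-1.7,0,1],[0,0,-1.7,0,1],[0,0,-1.7,0,1],[0,0,-1.7,0,1],[0,0,-1.7,0,1],[0,0,-1.2,0,1],[0,0,-0.6,0,1],[0,0,0,0,1]]'
```

```text
time: 13.65
ee_pos: [0.4983, -0.2698, 0.212]
eef_rot: [0.892, 0.452, 0.002, 0.007]
ft_force: [-0.2, -0.1, -4.7]
width: 0.0209
```

```bash
python3 -m jog '[[1.5,0,0,-0.03,1],[3,0,0,-0.05,1],[3.7,0,0,-0.065,1],[3.7,0,0,-0.065,1],[3.7,0,0,-0.065,1],[3.7,0,0,-0.065,1],[3.7,0,0,-0.065,1],[3.7,0,0,-0.065,1],[3.7,0,0,-0.065,1],[3.7,0,0,-0.065,1]]'
```

```text
time: 14.65
ee_pos: [0.6171, 0.0721, 0.2007]
eef_rot: [0.703, 0.711, -0.003, 0.002]
ft_force: [-0.8, -1.3, -4.5]
width: 0.0215
```

```bash
python3 -m jog '[[2,-0.7,-0.1,0,1],[3.4,-1.5,-0.1,0,1],[3.4,-1.5,-0.1,0,1],[3.4,-1.5,-0.1,0,1],[3,-1.3,-0.1,0,1],[2,-0.7,0,0,1],[0,0,0,0,1],[0,0,0,0,1],[0,0,0,0,1],[0,0,0,0,1]]'
python3 - <<'E'
from h import *
for n,(u,v),R in (("top",(191,230),32),("side",(237,192),34)):
    c=r.camera(n); im=cv2.imread(f"pics/{n}0.png"); hsv=cv2.cvtColor(im,cv2.COLOR_BGR2HSV)
    m=np.zeros(im.shape[:2],np.uint8); cv2.circle(m,(u,v),R,255,-1)
    k=cv2.inRange(hsv,(0,100,30),(12,255,255))&m
    q=cv2.convexHull(max(cv2.findContours(k,0,1)[0],key=cv2.contourArea)); x,y,w,h=cv2.boundingRect(q)
    print(n,(x,y,w,h))
    for p in ([.5237,.2823],[.52,.28]):
      ring=[[proj(c,[p[0]+.054*np.cos(t),p[1]+.054*np.sin(t),z]) for t in np.arange(0,6.28,.05)] for z in (0.003,.1)]
      A=np.vstack(ring); print(p,A.min(0).round(1),A.max(0).round(1), "rim",np.min(ring[1],0).round(1),np.max(ring[1],0).round(1))
    big=cv2.resize(im[v-40:v+40,u-40:u+40],(400,400),interpolation=0)
    cv2.imwrite(f"pics/z_{n}.png",big)
a=np.hstack([cv2.imread("pics/z_top.png"),cv2.imread("pics/z_side.png")]); cv2.imwrite("pics/z.png",a)
E
```

```text
time: 15.65
ee_pos: [0.5264, 0.2786, 0.1929]
eef_rot: [0.686, 0.728, -0.009, -0.004]
ft_force: [0.1, 0.2, -4.1]
width: 0.0208
top (172, 210, 38, 37)
[0.5237, 0.2823] [171.5 209.8] [211.4 248.5] rim [171.5 209.8] [208.2 246.3]
[0.52, 0.28] [172.2 211.1] [212.1 249.7] rim [172.2 211.1] [209.  247.5]
side (217, 169, 39, 47)
[0.5237, 0.2823] [217.5 169. ] [256.5 215.7] rim [217.5 169. ] [255.3 186. ]
[0.52, 0.28] [216.6 169.5] [255.7 216.4] rim [216.6 169.5] [254.5 186.7]
```

View pics/z.png

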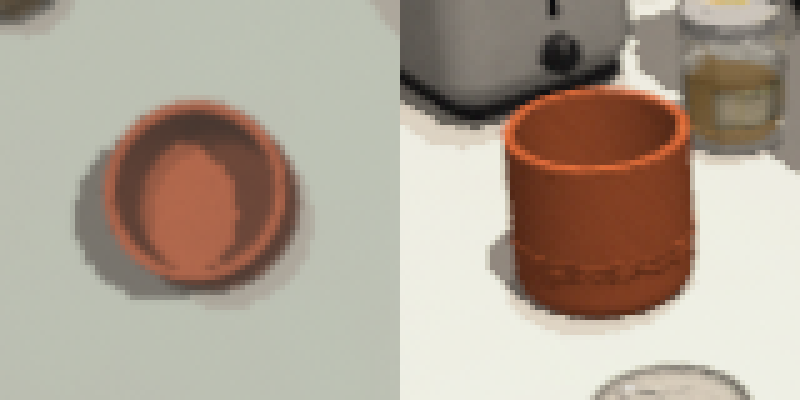

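The rim is centred at (190.3,228) in the top view and (236.5,178) in the side view, so the crock is at about (0.523, 0.2815). I go down to just above the mouth and check the cover's position by its outline.

```bash
python3 -m jog '[[0.3,-0.3,0,0,1],[0,0,0.5,0,1],[0,0,0.8,0,1],[0,0,0.8,0,1],[0,0,0.5,0,1],[0,0,0,0,1],[0,0,0,0,1],[0,0,0,0,1],[0,0,0,0,1],[0,0,0,0,1]]'
cat > chk.py <<'E'
from h import *
p=r.read_state()["ee_pos"]; print(p,r.read_state()["ft_force"])
c,im=shot("side","side_chk.png"); hsv=cv2.cvtColor(im,cv2.COLOR_BGR2HSV)
k=cv2.inRange(hsv,(8,90,40),(25,255,255)); m=np.zeros_like(k)
u,v=proj(c,p-[0,0,.035]); cv2.circle(m,(int(u),int(v)),38,255,-1); k&=m
q=cv2.convexHull(max(cv2.findContours(k,0,1)[0],key=cv2.contourArea)); x,y,w,h=cv2.boundingRect(q); print("seen",x,x+w-1,y,y+h-1)
kz=p[2]+.0072
A=np.array([proj(c,[p[0]+.063*np.cos(t),p[1]+.063*np.sin(t),kz-d]) for t in np.arange(0,6.28,.05) for d in (.035,.053)]); print("pred",A.min(0).round(1),A.max(0).round(1))
k=cv2.inRange(hsv,(0,120,30),(7,255,255)); m[:]=0; cv2.circle(m,(237,192),40,255,-1); k&=m
q=cv2.convexHull(max(cv2.findContours(k,0,1)[0],key=cv2.contourArea)); x,y,w,h=cv2.boundingRect(q); print("crock seen",x,x+w-1,y+h-1,"before 217-255, 215")
cv2.imwrite("pics/chk.png",cv2.resize(im[110:240,170:310],None,fx=4,fy=4,interpolation=0))
E
python3 chk.py
```

```text
time: 16.75
ee_pos: [0.5237, 0.279, 0.1648]
eef_rot: [0.687, 0.726, -0.009, -0.004]
ft_force: [-0.4, 0.5, -3.6]
width: 0.0212
[0.5236523  0.27903246 0.16475643] [-0.37168254  0.47098564 -3.61682759]
seen 214 272 157 206
pred [213.5 156.7] [258.7 181.9]
crock seen 224 224 189 before 217-255, 215
```

```bash
python3 -m jog '[[0.25,-0.05,0,0,1],[0,0,0.4,0,1],[0,0,0.4,0,1],[0,0,0.4,0,1],[0,0,0.3,0,1],[0,0,0.3,0,1],[0,0,0,0,1],[0,0,0,0,1],[0,0,0,0,1],[0,0,0,0,1]]'; python3 chk.py
```

```text
time: 17.8
ee_pos: [0.5229, 0.2824, 0.1456]
eef_rot: [0.687, 0.726, -0.008, -0.004]
ft_force: [0.0, 0.6, -4.0]
width: 0.0211
[0.52285152 0.2823956  0.14561352] [ 0.01480886  0.630131   -4.01452692]
seen 213 272 163 211
pred [213.4 162.3] [258.1 187.7]Traceback (most recent call last):
  File "chk.py", line 10, in <module>
    q=cv2.convexHull(max(cv2.findContours(k,0,1)[0],key=cv2.contourArea)); x,y,w,h=cv2.boundingRect(q); print("crock seen",x,x+w-1,y+h-1,"before 217-255, 215")
                     ~~~^^^^^^^^^^^^^^^^^^^^^^^^^^^^^^^^^^^^^^^^^^^^^^^^
ValueError: max() iterable argument is empty
```

```bash
python3 -m jog '[[0,0,0.2,0,1],[0,0,0.2,0,1],[0,0,0.2,0,1],[0,0,0.1,0,1],[0,0,0,0,1],[0,0,0,0,1],[0,0,0,0,1],[0,0,0,0,1],[0,0,0,0,1],[0,0,0,0,1]]'; sed -i '/^k=cv2.inRange(hsv,(0,120/,/^q=.*crock/d' chk.py; python3 chk.py
```

```text
time: 18.85
ee_pos: [0.5235, 0.2837, 0.1393]
eef_rot: [0.687, 0.727, -0.007, -0.004]
ft_force: [-0.6, 1.5, -1.7]
width: 0.021
[0.52348588 0.2837343  0.13930416] [-0.59111398  1.47874025 -1.67827327]
seen 213 272 164 213
pred [213.7 164. ] [258.2 189.4]
```

```bash
python3 -m jog '[[-0.15,0,0.1,0,1],[0,0,0.1,0,1],[0,0,0.1,0,1],[0,0,0,0,1],[0,0,0,0,1],[0,0,0,0,1],[0,0,0,0,1],[0,0,0,0,1],[0,0,0,0,1],[0,0,0,0,1]]'; python3 chk.py
```

```text
time: 19.9
ee_pos: [0.5232, 0.2836, 0.1388]
eef_rot: [0.686, 0.727, -0.005, -0.005]
ft_force: [-1.6, 1.9, 1.1]
width: 0.021
[0.52325    0.28364417 0.13882059] [-1.55875968  1.85661392  1.09732239]
seen 214 272 164 213
pred [213.6 164.2] [258.2 189.6]
```

View pics/chk.png

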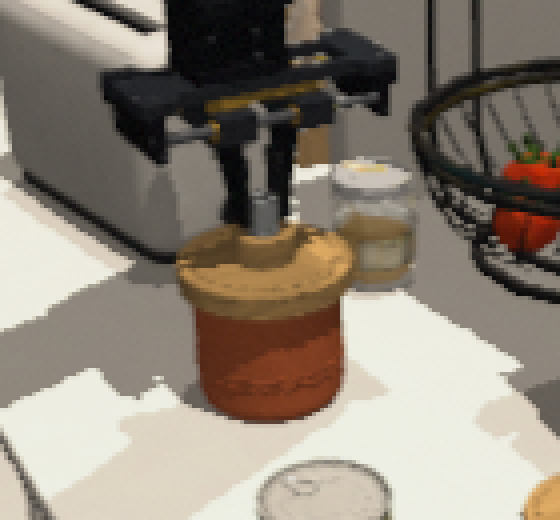

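Lids sit square on the crock: collar at (262,245), skirt over the rim, crock in place. The load has passed to the crock. A small extra push, then release.

```bash
python3 -m jog '[[-0.1,0,0.15,0,1],[0,0,0.15,0,1],[0,0,0.1,0,1],[0,0,0,0,1],[0,0,0,0,0.8],[0,0,0,0,0.6],[0,0,0,0,0.35],[0,0,0,0,0.35],[0,0,0,0,0.35],[0,0,0,0,0.35]]'
```

```text
time: 20.95
ee_pos: [0.5251, 0.2818, 0.1376]
eef_rot: [0.687, 0.727, -0.004, -0.004]
ft_force: [-0.9, -0.3, 0.1]
width: 0.0521
```

```bash
python3 -m jog '[[0.15,-0.15,-0.2,0,0.1],[0,0,0,0,0.1],[0,0,0,0,0.1],[0,0,0,0,0.1],[0,0,0,0,0.1],[0,0,0,0,0.1],[0,0,0,0,0.1],[0,0,0,0,0.1],[0,0,0,0,0.1],[0,0,0,0,0.1]]'
python3 - <<'E'
from h import *
s=r.read_state(); p=s["ee_pos"]
c,a=shot("side"); k=np.array([.5235,.283])
z=cv2.resize(a[150:200,200:270],None,fx=6,fy=6,interpolation=0)
for h in (.11,.132,.158):
    u,v=proj(c,[*k,h]); cv2.circle(z,(int((u-200)*6),int((v-150)*6)),2,(255,0,0),-1)
w,b=shot("wrist"); y=cv2.resize(b[120:320,180:380],(400,400))
for h in (.11,.132,.158):
    u,v=proj(w,[*k,h],True); cv2.circle(y,(int((u-180)*2),int((v-120)*2)),3,(255,0,0),-1)
z=cv2.copyMakeBorder(z,0,100,0,0,0); cv2.imwrite("pics/f.png",np.hstack([z,y]))
E
```

```text
time: 21.95
ee_pos: [0.5235, 0.2833, 0.1399]
eef_rot: [0.687, 0.727, -0.004, -0.004]
ft_force: [-0.6, 0.2, 1.1]
width: 0.0787
```

View pics/f.png

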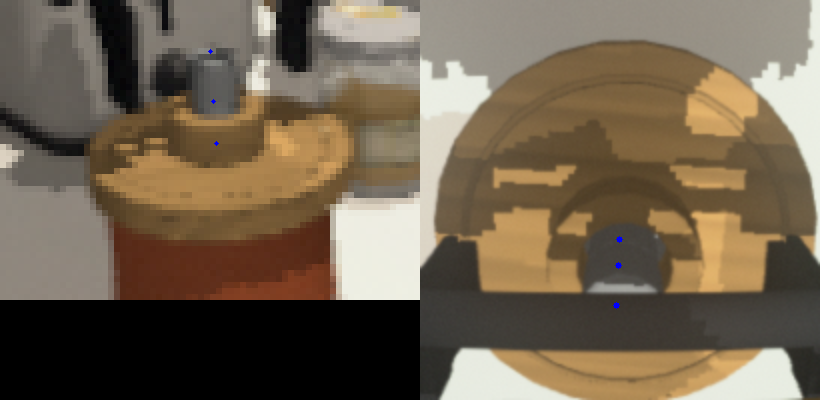

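The lids are seated: knob top at (215,53) against a prediction of (210,51). The wrist crop shows the knob about 1–2 mm toward +y. I shift +1.5 mm in y and go down to the collar.

```bash
python3 -m jog '[[0,0.15,0.3,0,0.1],[0,0,0.5,0,0.1],[0,0,0.5,0,0.1],[0,0,0.4,0,0.1],[0,0,0.3,0,0.1],[0,0,0,0,0.1],[0,0,0,0,0.1],[0,0,0,0,0.1],[0,0,0,0,0.1],[0,0,0,0,0.1]]' 15
```

```text
time: 23.05
ee_pos: [0.5248, 0.2833, 0.1177]
eef_rot: [0.687, 0.727, -0.004, -0.004]
ft_force: [0.3, -0.3, 0.7]
width: 0.0781
```

```bash
python3 -m jog '[[0,0,0,0,0.5],[0,0,0,0,0.5],[0,0,0,0,0.5],[0,0,0,0,0.6],[0,0,0,0,0.7],[0,0,0,0,1],[0,0,0,0,1],[0,0,0,0,1],[0,0,0,0,1],[0,0,0,0,1]]' 15
```

```text
time: 24.05
ee_pos: [0.5249, 0.2834, 0.1181]
eef_rot: [0.687, 0.727, -0.004, -0.004]
ft_force: [-0.2, 0.1, 0.8]
width: 0.0459
```

```bash
python3 -m jog '[[0,0,-0.2,0,1],[0,0,-0.2,0,1],[0,0,-0.2,0,1],[0,0,-0.3,0,1],[0,0,0,0,1],[0,0,0,0,1],[0,0,0,0,1],[0,0,0,0,1],[0,0,0,0,1],[0,0,0,0,1]]'
```

```text
time: 25.05
ee_pos: [0.5245, 0.2831, 0.1271]
eef_rot: [0.687, 0.727, -0.004, -0.004]
ft_force: [-0.5, -0.8, -1.5]
width: 0.0454
```

The load is about 1.6 N, so it is the cover alone. I keep lifting.

```bash
python3 -m jog '[[0,0,-0.3,0,1],[0,0,-0.4,0,1],[0,0,-0.4,0,1],[0,0,-0.4,0,1],[0,0,-0.4,0,1],[0,0,-0.4,0,1],[0,0,-0.3,0,1],[0,0,0,0,1],[0,0,0,0,1],[0,0,0,0,1]]'
```

```text
time: 26.05
ee_pos: [0.5251, 0.2832, 0.156]
eef_rot: [0.687, 0.727, -0.004, -0.004]
ft_force: [-0.2, -0.1, -2.4]
width: 0.0461
```

```bash
python3 -m jog '[[0,0,-0.4,0,1],[0,0,-0.5,0,1],[0,0,-0.5,0,1],[0,0,-0.5,0,1],[0,0,-0.5,0,1],[0,0,-0.5,0,1],[0,0,-0.4,0,1],[0,0,0,0,1],[0,0,0,0,1],[0,0,0,0,1]]'
python3 -m jog '[[0,0,-0.4,0,1],[0,0,-0.5,0,1],[0,0,-0.5,0,1],[0,0,-0.5,0,1],[0,0,-0.4,0,1],[0,0,-0.3,0,1],[0,0,0,0,1],[0,0,0,0,1],[0,0,0,0,1],[0,0,0,0,1]]'
python3 - <<'E'
from h import *
s=r.read_state(); p=s["ee_pos"]
c,a=shot("side","end.png"); w,b=shot("wrist")
hsv=cv2.cvtColor(a,cv2.COLOR_BGR2HSV)
k=cv2.inRange(hsv,(8,90,40),(25,255,255)); m=np.zeros_like(k); m[100:200,205:262]=255; k&=m
q=max(cv2.findContours(k,0,1)[0],key=cv2.contourArea); x,y,ww,h=cv2.boundingRect(q); print("cover box",x,x+ww-1,y,y+h-1)
cz=p[2]+.121-.1181
A=np.array([proj(c,[p[0]+.063*np.cos(t),p[1]+.063*np.sin(t),cz-d]) for t in np.arange(0,6.28,.05) for d in (.011,.029)]); print("pred",A.min(0).round(1),A.max(0).round(1),"collar z",cz)
for n,z in (("flange top",.105),("knob top",.158)): print(n,np.round(proj(c,[.5235,.283,z]),1))
B=np.array([proj(c,[.5235+.055*np.cos(t),.283+.055*np.sin(t),.1025]) for t in np.arange(0,6.28,.05)]); print("flange pred",B.min(0),B.max(0))
# steel / below cover: low-saturation profile
for v in range(140,196,4): print(v,[tuple(int(t) for t in hsv[v,u]) for u in (216,222,229,236,243,250,256)])
E
```

```text
time: 27.05
ee_pos: [0.5255, 0.2832, 0.1922]
eef_rot: [0.687, 0.727, -0.004, -0.004]
ft_force: [0.6, -0.1, -2.2]
width: 0.0457
time: 28.05
ee_pos: [0.5257, 0.2832, 0.2202]
eef_rot: [0.687, 0.727, -0.004, -0.004]
ft_force: [0.5, 0.6, -2.2]
width: 0.0453
cover box 212 257 120 155
pred [211.2 132. ] [257.8 155.7] collar z 0.22311791686431254
flange top [236.2 175.5]
knob top [235.  158.6]
flange pred [216.89927507 167.98859227] [255.44228732 185.293556  ]
140 [(17, 136, 79), (17, 140, 82), (17, 137, 97), (17, 139, 101), (17, 140, 168), (17, 140, 184), (17, 140, 188)]
144 [(16, 137, 78), (17, 138, 161), (17, 140, 170), (17, 139, 169), (17, 139, 171), (17, 139, 161), (17, 141, 116)]
148 [(17, 137, 91), (17, 139, 171), (17, 139, 167), (17, 142, 174), (17, 140, 162), (17, 136, 114), (17, 79, 138)]
152 [(16, 118, 91), (17, 141, 98), (17, 139, 114), (17, 138, 111), (17, 138, 118), (18, 80, 141), (19, 30, 203)]
156 [(18, 29, 133), (17, 31, 132), (16, 38, 127), (17, 36, 126), (20, 27, 143), (18, 31, 140), (16, 21, 159)]
160 [(16, 28, 119), (16, 29, 130), (15, 26, 77), (40, 11, 69), (28, 15, 232
[... 168 characters left out ...]
, (8, 24, 43), (0, 4, 69), (27, 19, 145), (17, 32, 142), (17, 142, 99)]
172 [(15, 30, 51), (30, 8, 62), (20, 9, 83), (30, 11, 67), (30, 8, 62), (10, 12, 62), (18, 141, 107)]
176 [(15, 32, 97), (60, 4, 63), (0, 4, 62), (30, 4, 69), (30, 8, 61), (20, 11, 134), (18, 118, 104)]
180 [(17, 34, 137), (30, 8, 66), (30, 4, 63), (30, 8, 62), (24, 9, 135), (24, 9, 140), (17, 32, 111)]
184 [(16, 30, 144), (7, 108, 83), (24, 9, 135), (24, 9, 138), (24, 11, 119), (9, 183, 102), (25, 14, 235)]
188 [(15, 32, 142), (8, 180, 95), (9, 186, 93), (9, 185, 109), (9, 186, 126), (9, 187, 124), (28, 13, 238)]
192 [(18, 32, 142), (9, 189, 96), (9, 182, 116), (9, 186, 126), (9, 188, 130), (9, 189, 124), (26, 22, 227)]
```

The steel flange fills the mouth: seen down to row about 185, predicted 185.3. The knob stands free under the cover, and the cover sits as predicted, so I hand in.

```bash
python3 -c "
from bench import r
s=r.read_state();print(s['time'],s['width'],abs(s['joint_vel']).max());r.close_job()"
```

```text
28.15 0.04549440217367362 0.002094048023695977
the job is handed in; nothing more can be done
```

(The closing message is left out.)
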